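# Put away the spot-sanding kit

## Task

Tidy the sanding bench: first hang the hand sanding block, which is standing on the round storage plate, by its handle on the twin-prong hook stand. Then stack all the small sanding pads flat and neatly centred on the plate, from the largest at the bottom to the smallest at the top, and last set the steel keeper weight upright and centred on top of the pile. Leave the tins, the speaker panel and the long sanding board where they are.

Things in the scene. Friction and masses are not known exactly. Their poses are not given: they have to be found in the camera images.
- plate: Round flat aluminium storage plate fixed to the bench, 130 mm across, 7 mm high, no rim. Origin: centre of its underside on the bench; the top face is at +7 mm. At the start the hand sanding block stands on it.
- stand: Fixed steel hook stand: base, one post and a 70 mm crossbar centred at x = +45 mm, 130 mm up; from it two parallel round prongs (8 mm thick, at y = -26 and +26 mm) run along the stand's own -x and turn up at the ends: tips 148 mm high at x = -42 mm, the highest points. Its x axis points from prong ends to post: a handle comes in along +x above the tips, then down. Origin: on the bench.
- hook_seat (a point): On the stand, midway between the prongs, 134 mm above the bench at the stand's x = -20 mm: where the centre of the block's handle bar lies when hung. The prongs' upper sides dip lowest here (128 mm, x = -15 to -28 mm). The 44 mm gap between the prongs is open for fingers. Axes as the stand.
- block: Hand sanding block: wooden board 120 x 60 x 14 mm (x, y, z) with a yellow handle bar above it along its own x, carried by two 10 mm posts at x = -50 and +50 mm; the opening between board and bar is 90 x 48 mm. About 0.2 kg. Origin: centre of the underside. Starts flat on the plate, any way round.
- block_bar (a point): Middle of the axis of the block's handle bar (12 mm thick, 112 mm long), 68 mm above the underside of the board; axes as the block.
- weight: Steel keeper weight: round foot 44 mm across and 12 mm high, with a knob 20 mm across on it, up to 36 mm above the underside; about 0.2 kg. Origin: centre of the underside. Starts upright on the bench.
- pad1: Small rigid round sanding pad, 66 mm across and 16 mm thick, black core with a tan grit layer on both faces (either may lie up); 0.02 to 0.06 kg. Origin: its very centre, 8 mm above its underside; z along its axis. Starts flat on the bench; may be absent. Pads look alike but for their diameter.
- pad2: Small rigid round sanding pad, 60 mm across and 16 mm thick, black core with a tan grit layer on both faces (either may lie up); 0.02 to 0.06 kg. Origin: its very centre, 8 mm above its underside; z along its axis. Starts flat on the bench; may be absent. Pads look alike but for their diameter.
- pad3: Small rigid round sanding pad, 54 mm across and 16 mm thick, black core with a tan grit layer on both faces (either may lie up); 0.02 to 0.06 kg. Origin: its very centre, 8 mm above its underside; z along its axis. Starts flat on the bench; may be absent. Pads look alike but for their diameter.
- pad4: Small rigid round sanding pad, 48 mm across and 16 mm thick, black core with a tan grit layer on both faces (either may lie up); 0.02 to 0.06 kg. Origin: its very centre, 8 mm above its underside; z along its axis. Starts flat on the bench; may be absent. Pads look alike but for their diameter.
- pad5: Small rigid round sanding pad, 42 mm across and 16 mm thick, black core with a tan grit layer on both faces (either may lie up); 0.02 to 0.06 kg. Origin: its very centre, 8 mm above its underside; z along its axis. Starts flat on the bench; may be absent. Pads look alike but for their diameter.
- pad6: Small rigid round sanding pad, 36 mm across and 16 mm thick, black core with a tan grit layer on both faces (either may lie up); 0.02 to 0.06 kg. Origin: its very centre, 8 mm above its underside; z along its axis. Starts flat on the bench; may be absent. Pads look alike but for their diameter.
- tin_a: Bystander: lidded filler tin, 90 mm across, 75 mm high. Origin: centre of the underside.
- tin_b: Bystander: lidded filler tin, 80 mm across, 65 mm high. Origin: centre of the underside.
- panel: Bystander: white speaker panel with two large holes, 150 x 290 x 18 mm, lying flat. Origin: centre of the underside.
- longboard: Bystander: yellow long sanding board 340 x 70 x 14 mm with two knobs, 54 mm high in all. Origin: centre of the underside.
Things that resemble listed ones, but are neither listed nor needed, are in the scene too. Leave any black, orange or red look-alike of the block alone.

How it is judged:
By the outcome, as a careful person would: the job done as asked, in the order asked, and still so for the second after the job is handed in, with the robot touching nothing.
Of pad1, pad2, pad3, pad4, pad5, pad6 only 4 to 6 are there at a start; the rules pass over those that are not, and their reading is None.
At some moment in a run one of pad1, pad2, pad3, pad4, pad5, pad6 may be knocked a few centimetres aside while the robot is not near it.
It also fails if it takes over 210 s, if anything falls off the work surface, if the arm or the gripper's body presses on something with over 40 N, if the wrist force passes 120 N, or if a joint passes its speed limit or range.

## Robot

A 7-joint arm with a two-finger parallel gripper is mounted at the origin on the work surface. World frame = base frame: x ahead of the robot, y to its left, z up, the work surface at z = 0. Lengths are in m, angles in rad, forces in N, time in s.
With the tool pointing down it reaches from about 0.4 to 0.875 m from the base axis. Payload 19.3 kg.
Tool frame: the origin (TCP) lies between the finger pads; the fingertips stand 17 mm ahead of it and the grasp point (between the pads) lies 2 mm behind it; z points along the fingers, y is the line along which they close (so a half turn about z gives the same grasp; the last joint's range is limited). The gripper opens to 85 mm and grips with 20 to 120 N. Pads are 22 mm wide; open, the fingers measure 114 mm over their backs; the gripper's body (76 mm by 85 mm) begins 54 mm behind the grasp point. The pads swing forward as they close: fully open they stand 13 mm farther back than shut.
Start: joints at [-1.235, 0.521, -0.036, 1.599, 0.021, 1.021, -0.113], TCP at [0.247, 0.574, 0.248] pointing down, gripper open.
Joint ranges: [-2.91, 2.91], [-0.3, 2.13], [-1.5, 1.42], [0.17, 2.43], [-1.26, 4.41], [0.16, 1.93], [-2.52, 2.52]. Speed limits (rad/s): [1.89, 1.89, 2.39, 2.39, 3.01, 3.01, 3.01].

## Interface

Orientations are given as [roll, pitch, yaw] about the fixed x, y, z axes, in that order (R = Rz(yaw) Ry(pitch) Rx(roll)).
In Python, from workcell import bot gives the robot as it stands.
- The arm moves only by the shell command python3 -m inch 'ROWS' [FORCE]. ROWS is JSON, a list of rows, each a list of 7 numbers: the shift along the tool's x, y, z in units of 200 mm (1.0 is 200 mm), then the turn, a rotation vector about the tool's x, y, z in units of 90 degrees (1.0 is 90 degrees), then the opening, from 0 (shut) to 1 (fully open). In form: [[x, y, z, rx, ry, rz, grip], ...]. A call has 1 to 20 rows; each row is the pose to reach, as a shift and turn from the pose commanded when the call began, along the tool's axes at that moment; what a row does not reach only later rows make up. A row lasts 1/8 s, in which the tool goes at most 62.5 mm and 10.7 degrees, less where a joint would pass 70% of its speed; a pose out of reach is approached as far as the arm can. A call with a number of a shift or a turn outside -1 to 1 is refused whole. A call with a gripper value outside its range is refused whole. The fingers move at their own pace and stop on an object; FORCE is the grip in N (left out, the last holds). Time passes only in rows, so rows that repeat a pose let the fingers close. It gives the time, the measured TCP pose, the force, the opening and the grip force at its end, in the units of the state.
- bot.observe(): the state, without advancing time (a new reading comes with each control period).
- bot.grab_frame(name): name is "scene" or "top" or "wrist"; returns a dict with "img" (420x560x3 uint8, red, green, blue), "z_map" (420x560 float32, m along the optical axis (not along the pixel's ray), 0 where there is no reading), "vfov" (degrees; the focal length in pixels is half the picture's height over the tangent of half this angle, whatever the lens; pixels are square), "cx", "cy" (the principal point, pixels), "rvec" (rotation vector, rad) and "tvec" (3), from world to camera coordinates, as OpenCV has them. Camera axes: x right, y down, z forward; pixel columns grow to the right and rows downward; lengths in m; the calibration is good to about 2 mm. The wrist camera is an equidistant fisheye: a pixel r from the principal point sees the ray r / f radians off the axis. A picture is of the moment at which its call begins.
- bot.job_done(): hands the job in; it is judged then, once.
The state is a dict: "clock": time; "qpos": joint angles; "qd": joint speeds; "joint_efforts": joint torques, N m; "position": TCP position; "tool_rot": TCP orientation; "force": force on the tool from outside, world axes, zero at the start; "moment": the same for the moment, N m; "grip_width": finger opening in m; "finger_force": force on a finger pad.
Only numpy, scipy, OpenCV 4.12 (cv2) and the standard library are available. Lean on these libraries where they do the work, as an engineer would, in place of code of your own. Each camera call takes 0.05 s, during which the arm holds its last target. There are 200 camera calls.

## Working session

There is one attempt and no reset: what is moved stays moved. The work goes in short steps, Python scripts to look and compute and a shell command to move; the robot and the scene stay as the last step left them, time stands still between calls to the robot, and variables do not carry over. Pictures are saved under pics/ and viewed, at most 14 in all, crops included, and the job is handed in when it is done.

```bash
mkdir -p pics; ls; cat > h.py <<'E'
import numpy as np, cv2
from workcell import bot
from scipy.spatial.transform import Rotation as Ro
def grab(name):
    f=bot.grab_frame(name); np.savez('last_%s.npz'%name,**f); return f
def load(name): return dict(np.load('last_%s.npz'%name))
def cam(f):
    R=cv2.Rodrigues(np.array(f['rvec'],float))[0]; t=np.array(f['tvec'],float).ravel()
    fl=f['img'].shape[0]/2/np.tan(np.radians(float(f['vfov']))/2); return R,t,fl
def cloud(f):
    R,t,fl=cam(f); z=f['z_map']; v,u=np.mgrid[:z.shape[0],:z.shape[1]]
    P=np.stack([(u-f['cx'])/fl*z,(v-f['cy'])/fl*z,z],-1)
    W=(P-t)@R; W[z==0]=np.nan; return W
def proj(f,p):
    R,t,fl=cam(f); c=R@np.array(p)+t; return c[0]/c[2]*fl+f['cx'],c[1]/c[2]*fl+f['cy']
def save(img,name,s=1): cv2.imwrite('pics/'+name,cv2.resize(img[...,::-1],None,fx=s,fy=s,interpolation=cv2.INTER_CUBIC))
E
python3 - <<'E'
from h import *
for n in ['scene','top']:
    f=grab(n); save(f['img'],n+'0.png',1.4); R,t,fl=cam(f); print(n,-R.T@t,R[2],fl,f['cx'],f['cy'])
print(bot.observe())
E
```

```text
pics
scene [1.03584872 0.66135089 1.11095021] [-0.35255531 -0.54827601 -0.75835228] 464.576008864458 280.95029634453 207.98230387286802
top [ 0.29853598 -0.08616667  1.58373638] [ 0.17624039  0.01926224 -0.98415867] 500.23348274160486 277.5674062667812 219.27413508475027
{'clock': 0.1, 'qpos': array([-1.23516412,  0.52198238, -0.03631511,  1.59997909,  0.0211885 ,
        1.02108892, -0.11278438]), 'qd': array([-2.48556058e-04, -5.22493148e-04, -1.87998010e-04, -2.17998915e-03,
       -8.89397791e-04, -4.60669127e-04,  5.14573419e-05]), 'joint_efforts': array([ 3.45110348e-03, -9.28478765e+01,  1.98326960e+00, -3.70526218e+01,
        1.79891218e-02,  5.31073892e-03,  6.38167876e-05]), 'position': array([0.24665609, 0.57394277, 0.24775592]), 'tool_rot': array([-3.14052189e+00,  7.19674160e-05,  2.73574894e+00]), 'force': array([-0.42924382,  0.7066082 , -0.16173932]), 'moment': array([-0.00906625,  0.03672925,  0.03269095]), 'finger_force': 0.0, 'grip_width': 0.08534723527189221}
```

View pics/scene0.png

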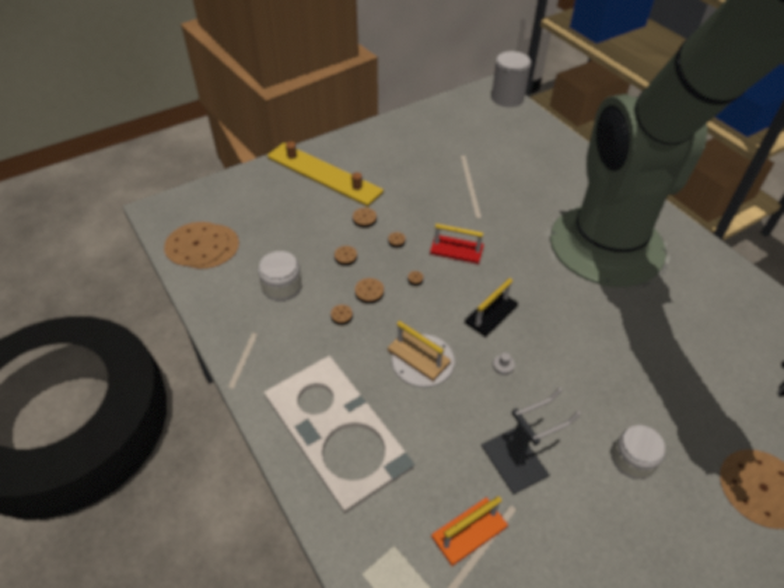

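View pics/top0.png

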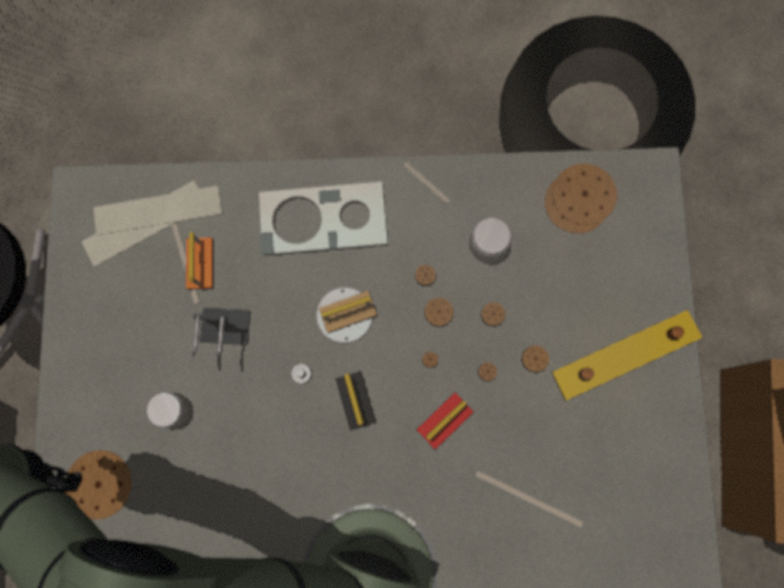

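The pictures show the block on the plate (top view 347,313), the stand at (222,328) with prongs towards the robot, the weight at (301,374), and six pads at (425,275), (438,312), (492,314), (430,359), (487,372) and (535,358). The black, red and orange look-alikes are separate from these.

```bash
cat >> h.py <<'E'
def clusters(f,zlo,zhi,x0=.2,x1=1.0,y0=-.6,y1=.6,amin=30):
    W=cloud(f); m=(W[...,2]>zlo)&(W[...,2]<zhi)&(W[...,0]>x0)&(W[...,0]<x1)&(W[...,1]>y0)&(W[...,1]<y1)
    n,l,s,c=cv2.connectedComponentsWithStats(m.astype(np.uint8)); out=[]
    for i in range(1,n):
        if s[i,4]>=amin:
            P=W[l==i]; out.append((c[i],s[i,4],P)); 
    return out
E
python3 - <<'E'
from h import *
np.set_printoptions(precision=4,suppress=True)
for n in ['top','scene']:
    f=load(n)
    print(n)
    for lo,hi in [(.009,.022),(.028,.05),(.055,.11),(.115,.17)]:
        for c,a,P in clusters(f,lo,hi,amin=12):
            (cc,r)=cv2.minEnclosingCircle(P[:,:2].astype(np.float32)); br=cv2.minAreaRect((P[:,:2]*1000).astype(np.float32))
            print((lo,hi),c.round(),a,'mean',P.mean(0),'med z',np.median(P[:,2]),'circ',np.array(cc),r, 'rect',np.round(br[1]),round(br[2]))
E
```

```text
top
(0.009, 0.022) [233. 156.] 2368 mean [0.7939 0.087  0.0171] med z 0.01743907934172769 circ [0.7948 0.0974] 0.1633606106042862 rect [154. 292.] 3
(0.009, 0.022) [133. 185.] 55 mean [0.704  0.4102 0.0146] med z 0.014711703779842843 circ [0.7051 0.4103] 0.048099540174007416 rect [96.  6.] 2
(0.009, 0.022) [144. 189.] 427 mean [0.6914 0.3742 0.0143] med z 0.014175440269510193 circ [0.6947 0.3811] 0.06484535336494446 rect [ 58. 120.] 90
(0.009, 0.022) [303. 196.] 158 mean [ 0.6524 -0.1399  0.0156] med z 0.01569897191233875 circ [ 0.6533 -0.1387] 0.0251519326120615 rect [42. 48.] 88
(0.009, 0.022) [244. 215.] 91 mean [0.5941 0.0527 0.0179] med z 0.019247273327882414 circ [0.5884 0.0526] 0.04993997514247894 rect [ 22. 100.] 20
(0.009, 0.022) [261. 210.] 12 mean [ 0.6096 -0.0038  0.0189] med z 0.019204563832731336 circ [ 0.6088 -0.0032] 0.01105243619531393 rect [19. 11.] 32
(0.009, 0.022) [313. 222.] 311 mean [ 0.5662 -0.1681  0.0157] med z 0.015650365820761382 circ [ 0.5663 -0.168 ] 0.033225808292627335 rect [64. 62.] 89
(0.009, 0.022) [248. 228.] 308 mean [0.5536 0.0382 0.0173] med z 0
[... 9037 characters left out ...]
0. 241.] 190 mean [0.5749 0.0426 0.0773] med z 0.07938088910737862 circ [0.5756 0.0393] 0.05630679801106453 rect [ 15. 112.] 18
(0.055, 0.11) [458. 317.] 719 mean [0.3648 0.4385 0.065 ] med z 0.06576114560547514 circ [0.3631 0.4374] 0.039461899548769 rect [75. 75.] 84
(0.055, 0.11) [371. 315.] 142 mean [0.5539 0.3249 0.0836] med z 0.08424615114608777 circ [0.5516 0.3224] 0.016288308426737785 rect [31. 15.] 84
(0.055, 0.11) [337. 369.] 266 mean [0.7008 0.3854 0.073 ] med z 0.07341047075209582 circ [0.6983 0.3844] 0.056657783687114716 rect [113.  12.] 1
(0.115, 0.17) [384. 299.] 439 mean [0.5229 0.3257 0.1318] med z 0.13189646581966374 circ [0.5086 0.3251] 0.05717339739203453 rect [71. 98.] 89
```

```bash
cat >> h.py <<'E'
from scipy.optimize import least_squares
def seg(P,a,b):
    a=np.array(a);b=np.array(b);d=b-a;t=np.clip(((P-a)@d)/(d@d),0,1);return np.linalg.norm(P-a-t[:,None]*d,axis=1)
def fitstand(f):
    W=cloud(f).reshape(-1,3); P=W[(W[:,2]>.115)&(W[:,2]<.16)&(abs(W[:,0]-.51)<.09)&(abs(W[:,1]-.325)<.08)][:,:2]*1e3
    def r(p):
        c,s=np.cos(p[2]),np.sin(p[2]);Q=(P-p[:2])@np.array([[c,-s],[s,c]])
        return np.min([seg(Q,(-42,-26),(45,-26)),seg(Q,(-42,26),(45,26)),seg(Q,(45,-35),(45,35))],axis=0)
    b=min((least_squares(r,[505,325,y],loss='soft_l1',f_scale=2) for y in (-.3,-.15,0,.15,.3)),key=lambda s:s.cost)
    return b.x/[1e3,1e3,1], np.median(r(b.x)),len(P)
def go(x,y,z,psi,note=''):
    s=bot.observe();R=Ro.from_euler('xyz',s['tool_rot']);d=R.inv().apply(np.array([x,y,z])-s['position'])/.2
    T=Ro.from_euler('xyz',[np.pi,0,np.radians(psi)]);rv=(R.inv()*T).as_rotvec()/(np.pi/2)
    print(note,'pos',s['position'].round(4),'psi',np.degrees(s['tool_rot'][2]).round(2),'w',round(s['grip_width'],4),'t',s['clock'],'-> row',d.round(4),rv.round(4))
E
python3 - <<'E'
from h import *
np.set_printoptions(precision=4,suppress=True)
for n in ['top','scene']:
    f=load(n); print(n,fitstand(f))
    W=cloud(f).reshape(-1,3)
    m=(W[:,2]>.068)&(W[:,2]<.09)&(np.hypot(W[:,0]-.573,W[:,1]-.04)<.07);P=W[m]
    u,s,v=np.linalg.svd(P[:,:2]-P[:,:2].mean(0),full_matrices=False);q=(P[:,:2]-P[:,:2].mean(0))@v.T
    print('bar',P.mean(0),'mid',P[:,:2].mean(0)+(q.max(0)+q.min(0))/2@v,np.degrees(np.arctan2(v[0,1],v[0,0])),np.ptp(q,0))
go(.573,.04,.20,108)
E
```

```text
top (array([ 0.5015,  0.3248, -0.0884]), np.float64(2.2164273677294837), 257)
bar [0.5706 0.0393 0.0793] mid [0.5711 0.0391] 108.54093977170893 [0.1111 0.013 ]
scene (array([ 0.5075,  0.3264, -0.0848]), np.float64(2.103333757933349), 439)
bar [0.5752 0.0416 0.0792] mid [0.574  0.0387] 108.81887767143996 [0.1124 0.0157]
 pos [0.2467 0.5739 0.2478] psi 156.75 w 0.0853 t 0.1 -> row [-2.5531 -1.8084  0.2409] [-0.0006  0.0003  0.5416]
```

```bash
python3 -m inch '[[-0.3,-0.2,0,0,0,0,1],[-0.6,-0.4,0,0,0,0,1],[-0.9,-0.6,0,0,0,0,1],[-0.95,-0.65,0,0,0,0,1]]' && python3 -m inch '[[-0.3,-0.2,0,0,0,0,1],[-0.6,-0.4,0,0,0,0,1],[-0.9,-0.6,0,0,0,0,1],[-0.95,-0.65,0,0,0,0,1]]'; python3 - <<'E'
from h import *
go(.573,.04,.20,108.6)
E
```

```text
clock: 0.6
position: [0.3714, 0.3771, 0.2482]
tool_rot: [-3.141, 0.0, 2.734]
force: [0.3, 0.9, -0.8]
grip_width: 0.0853
finger_force: 0.0
clock: 1.1
position: [0.4943, 0.1826, 0.2482]
tool_rot: [-3.141, 0.0, 2.734]
force: [0.8, 1.6, 0.4]
grip_width: 0.0854
finger_force: 0.0
 pos [0.4943 0.1826 0.2482] psi 156.63 w 0.0854 t 1.1 -> row [-0.6439 -0.4983  0.2414] [-3.000e-04  3.000e-04  5.337e-01]
```

```bash
python3 -m inch '[[-0.25,-0.2,0.1,0,0,0.12,1],[-0.5,-0.4,0.2,0,0,0.24,1],[-0.6,-0.45,0.2,0,0,0.36,1],[-0.6,-0.45,0.2,0,0,0.46,1],[-0.6,-0.45,0.2,0,0,0.53,1],[-0.6,-0.45,0.2,0,0,0.53,1],[-0.6,-0.45,0.2,0,0,0.53,1]]'; python3 - <<'E'
from h import *
f=grab('wrist'); save(f['img'],'w1.png',1.4); R,t,fl=cam(f); print(-R.T@t,R,fl,f['cx'],f['cy'])
go(.573,.04,.073,108.6)
E
```

```text
clock: 1.98
position: [0.5678, 0.0554, 0.2082]
tool_rot: [-3.141, -0.0, 1.906]
force: [0.1, 0.5, 0.4]
grip_width: 0.0853
finger_force: 0.0
[0.54535907 0.12587267 0.33275376] [[ 0.94443871  0.3286853  -0.0012227 ]
 [ 0.3150648  -0.90422942  0.28827647]
 [ 0.09364663 -0.27264468 -0.95754644]] 325.19226210127806 277.78284681170146 213.87601231069755
 pos [0.5679 0.0553 0.2083] psi 109.18 w 0.0853 t 2.025 -> row [-0.0809 -0.0009  0.6763] [-0.0001 -0.      0.0065]
```

View pics/w1.png

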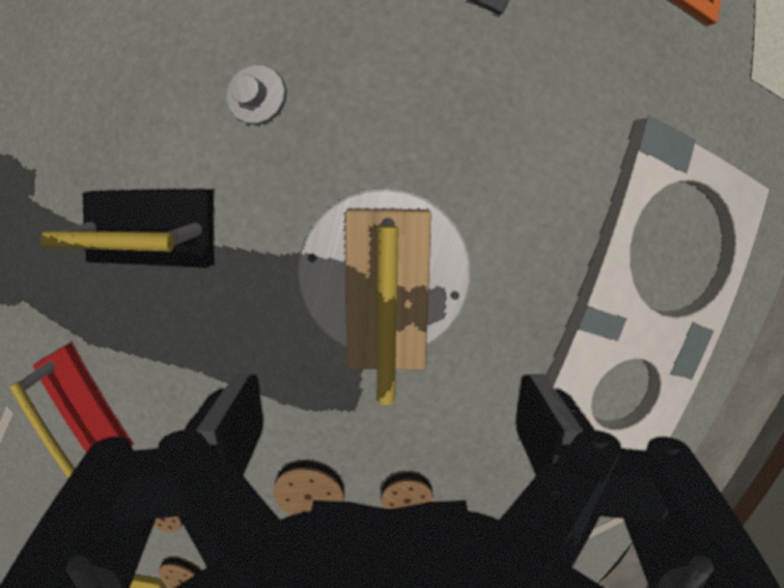

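The wrist view shows the yellow bar upright at (386, 226–403), nearly midway between the fingers at about (390), with the plate centre around (384,270).

```bash
cat >> h.py <<'E'
def wcloud(f):
    R,t,fl=cam(f); z=f['z_map']; v,u=np.mgrid[:z.shape[0],:z.shape[1]]; a=u-f['cx'];b=v-f['cy'];r=np.hypot(a,b)+1e-9;th=r/fl
    k=np.tan(th)/r; P=np.stack([a*k*z,b*k*z,z],-1); W=(P-t)@R; W[(z==0)|(th>1.3)]=np.nan; return W
def circfit(xy):
    A=np.c_[2*xy,np.ones(len(xy))];p=np.linalg.lstsq(A,(xy**2).sum(1),rcond=None)[0];return p[:2],np.sqrt(p[2]+p[:2]@p[:2])
E
python3 - <<'E'
from h import *
np.set_printoptions(precision=4,suppress=True)
f=load('wrist'); W=wcloud(f).reshape(-1,3)
print('bench z',np.nanmedian(W[(abs(W[:,0]-.5)<.05)&(abs(W[:,1]+.05)<.03)][:,2]))
m=(W[:,2]>.068)&(W[:,2]<.09)&(np.hypot(W[:,0]-.573,W[:,1]-.04)<.065);P=W[m]
u,s,v=np.linalg.svd(P[:,:2]-P[:,:2].mean(0),full_matrices=False);q=(P[:,:2]-P[:,:2].mean(0))@v.T
print('bar',P.mean(0),'mid',P[:,:2].mean(0)+(q.max(0)+q.min(0))/2@v,np.degrees(np.arctan2(v[0,1],v[0,0])),np.ptp(q,0))
print('top z',np.percentile(P[:,2],[50,90]))
m=(W[:,2]>.004)&(W[:,2]<.011)&(np.hypot(W[:,0]-.573,W[:,1]-.04)<.08);P=W[m];h=cv2.convexHull((P[:,:2]*1e3).astype(np.float32))[:,0];print('plate',circfit(h),cv2.minEnclosingCircle(h))
E
```

```text
bench z -0.0008823059406411175
bar [0.5714 0.0447 0.0785] mid [0.573  0.0401] -71.44019675064365 [0.1123 0.0117]
top z [0.0788 0.0802]
plate (array([567.534 ,  49.0605]), np.float64(64.4621092488947)) ((567.7739868164062, 49.02523422241211), 65.1117172241211)
```

```bash
python3 -m inch '[[-0.08,0,0.2,0,0,0.006,0.6],[-0.08,0,0.42,0,0,0.006,0.6],[-0.08,0,0.58,0,0,0.006,0.6],[-0.08,0,0.66,0,0,0.006,0.6],[-0.08,0,0.675,0,0,0.006,0.6],[-0.08,0,0.675,0,0,0.006,0.6],[-0.08,0,0.675,0,0,0.006,0],[-0.08,0,0.675,0,0,0.006,0],[-0.08,0,0.675,0,0,0.006,0],[-0.08,0,0.675,0,0,0.006,0]]' 80 && python3 - <<'E'
from h import *
go(.573,.04,.1,108.6); print(bot.observe()['finger_force'],bot.observe()['force'])
E
```

```text
clock: 3.28
position: [0.5732, 0.0401, 0.0739]
tool_rot: [3.141, -0.0, 1.894]
force: [-4.3, -0.1, 9.0]
grip_width: 0.0094
finger_force: 78.0
 pos [0.5732 0.0401 0.0739] psi 108.51 w 0.0094 t 3.275 -> row [-0.0003 -0.0009 -0.1304] [ 0.0001 -0.0001 -0.001 ]
78.04003715515137 [-4.32309992 -0.12311233  9.02200584]
```

```bash
python3 -m inch '[[0,0,-0.05,0,0,0,0],[0,0,-0.15,0,0,0,0],[0,0,-0.35,0,0,0,0],[0,0,-0.6,0,0,0,0],[0,0,-0.8,0,0,0,0],[0,0,-0.85,0,0,0,0],[0,0,-0.85,0,0,0,0]]' 100 && python3 - <<'E'
from h import *
go(.395,.335,.23,85); print(bot.observe()['force'])
f=grab('top');W=cloud(f).reshape(-1,3)
for zl,zh in [(.005,.01)]:
    m=(W[:,2]>zl)&(W[:,2]<zh)&(np.hypot(W[:,0]-.567,W[:,1]-.049)<.08);P=W[m];h=cv2.convexHull((P[:,:2]*1e3).astype(np.float32))[:,0];print('plate top',circfit(h),cv2.minEnclosingCircle(h))
f=grab('scene');W=cloud(f).reshape(-1,3);save(f['img'],'s2.png',1.4)
m=(W[:,2]>zl)&(W[:,2]<zh)&(np.hypot(W[:,0]-.567,W[:,1]-.049)<.08);P=W[m];h=cv2.convexHull((P[:,:2]*1e3).astype(np.float32))[:,0];print('plate scene',circfit(h),cv2.minEnclosingCircle(h))
E
```

```text
clock: 4.15
position: [0.5731, 0.0403, 0.2435]
tool_rot: [3.141, -0.0, 1.894]
force: [-0.7, -0.1, -3.2]
grip_width: 0.009
finger_force: 97.9
 pos [0.5731 0.0403 0.2435] psi 108.52 w 0.009 t 4.15 -> row [ 1.6802 -0.3765  0.0675] [ 4.000e-04 -1.000e-04  2.613e-01]
[-0.72185876 -0.05770016 -3.23745337]
plate top (array([551.11667517,   4.80576005]), np.float64(46.39291156075218)) ((551.6568603515625, 1.2777329683303833), 57.530296325683594)
plate scene (array([561.49046511,  52.80292898]), np.float64(71.54227981900227)) ((559.4285888671875, 55.77156066894531), 76.82511138916016)
```

View pics/s2.png

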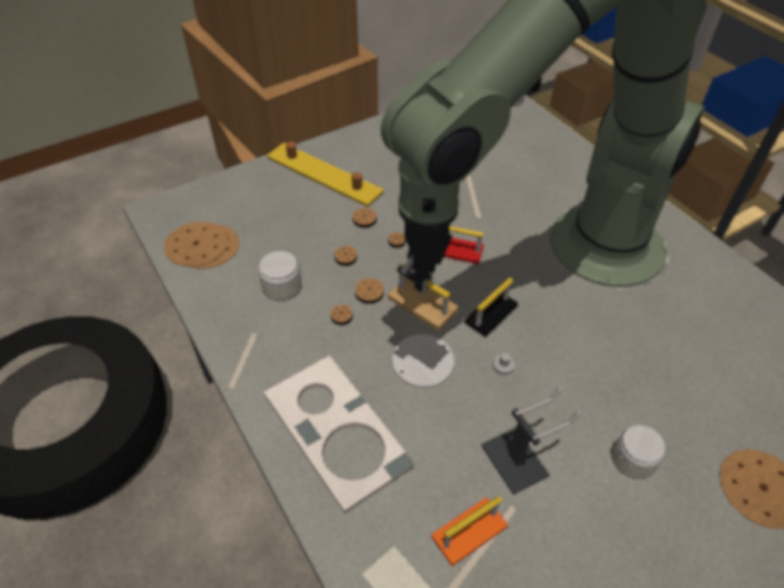

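The block is held by its bar at (425,295), clear above the empty plate (423,358).

```bash
python3 -m inch '[[0.1,-0.02,0,0,0,0,0],[0.35,-0.08,0,0,0,0,0],[0.6,-0.14,0,0,0,0,0],[0.85,-0.2,0,0,0,0,0],[0.95,-0.3,0,0,0,0,0]]' && python3 -m inch '[[0.2,-0.05,0,0,0,0.1,0],[0.45,-0.07,0,0,0,0.2,0],[0.65,-0.08,0,0,0,0.26,0],[0.73,-0.08,0,0,0,0.26,0],[0.73,-0.08,0,0,0,0.26,0],[0.73,-0.08,0,0,0,0.26,0]]' && python3 - <<'E'
from h import *
np.set_printoptions(precision=4,suppress=True)
f=grab('wrist'); save(f['img'],'w2.png',1.4)
W=wcloud(f).reshape(-1,3)
import h
h.cloud=wcloud; print('wrist stand',fitstand(f))
go(.395,.335,.162,85)
E
```

```text
clock: 4.88
position: [0.4536, 0.2044, 0.2423]
tool_rot: [-3.14, -0.0, 1.898]
force: [-0.0, 0.3, -2.7]
grip_width: 0.0088
finger_force: 97.8
clock: 5.62
position: [0.3947, 0.3335, 0.243]
tool_rot: [-3.141, 0.001, 1.485]
force: [-0.6, -0.6, -1.9]
grip_width: 0.0091
finger_force: 97.9
wrist stand (array([ 0.5009,  0.3285, -0.0968]), np.float64(2.09870638468362), 3126)
 pos [0.3949 0.3335 0.2432] psi 85.05 w 0.009 t 5.675 -> row [0.008  0.0001 0.4058] [-0.      0.0004  0.0005]
```

View pics/w2.png

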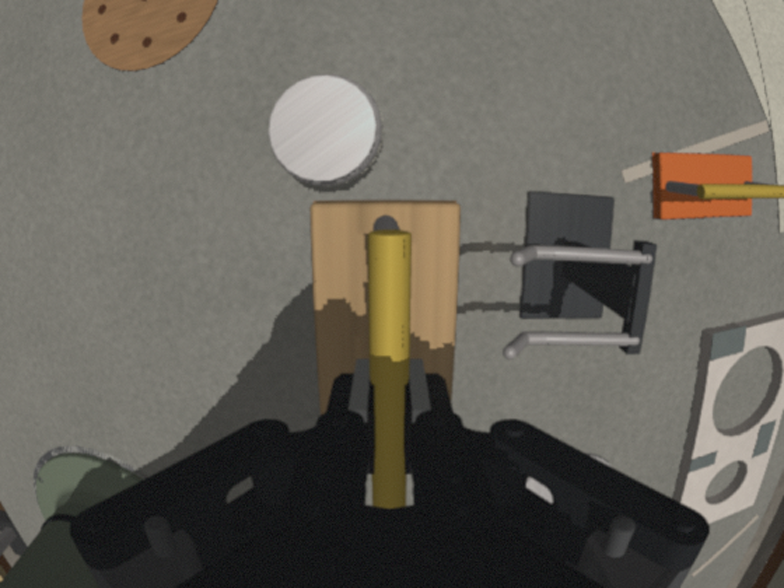

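The wrist view shows the bar at (390, 235–505) held square, and the two prongs to the right with tips at (517,257) and (511,351), running parallel to the +x tool-y direction.

```bash
python3 - <<'E'
from h import *
np.set_printoptions(precision=4,suppress=True)
f=load('wrist');W=wcloud(f).reshape(-1,3)
m=(W[:,2]>.105)&(W[:,2]<.16)&(abs(W[:,0]-.5)<.09)&(abs(W[:,1]-.325)<.08);P=W[m]
c,s=np.cos(-.091),np.sin(-.091);Q=(P[:,:2]-[.503,.3265])@np.array([[c,-s],[s,c]])
for lo,hi in [(-40,-10),(10,40)]:
    k=(Q[:,1]*1e3>lo)&(Q[:,1]*1e3<hi);q=Q[k];z=P[k,2]
    print('x ext',q[:,0].min(),q[:,0].max(),'tip z',z[q[:,0]<-.038].max(initial=0))
    for a in range(-46,40,12):
        j=(q[:,0]*1e3>a)&(q[:,0]*1e3<a+12)
        if j.sum()>5: print(a+6,'y',np.median(q[j,1]),np.percentile(q[j,1],[2,98]),'z',np.percentile(z[j],[5,95]))
E
```

```text
x ext -0.04514268669062653 0.05158740986621124 tip z 0.14820264558262097
-40 y -0.023308448051618736 [-0.0278 -0.0212] z [0.1357 0.1469]
-28 y -0.022634665186665206 [-0.0277 -0.0214] z [0.1233 0.1366]
-16 y -0.02377456200423002 [-0.0278 -0.0211] z [0.1232 0.1277]
-4 y -0.024205779523647206 [-0.029  -0.0213] z [0.1244 0.1288]
8 y -0.023801203377595358 [-0.0285 -0.0212] z [0.1251 0.1298]
20 y -0.02402914090073126 [-0.0285 -0.0211] z [0.127 0.131]
32 y -0.023820381491234024 [-0.0282 -0.0211] z [0.1274 0.1322]
44 y -0.019496477283096947 [-0.0336 -0.0103] z [0.1122 0.1329]
x ext -0.04510210376798186 0.051384397393561106 tip z 0.1486054296133643
-40 y 0.027743044746584723 [0.0235 0.0305] z [0.1375 0.1474]
-28 y 0.028175161309688005 [0.023  0.0305] z [0.1234 0.1377]
-16 y 0.027407996183767148 [0.0229 0.0308] z [0.1232 0.1277]
-4 y 0.027278273809711297 [0.0234 0.0303] z [0.1252 0.1289]
8 y 0.02752776725340564 [0.0233 0.0308] z [0.1263 0.1299]
20 y 0.02698609208496338 [0.0228 0.0306] z [0.1272 0.1311]
32 y 0.027702487624076837 [0.0237 0.0309] z [0.1279 0.1323]
44 y 0.020738867582417102 [0.0105 0.0356] z [0.1108 0.133 ]
```

```bash
python3 -m inch '[[0.02,0,0.12,0,0,0,0],[0.02,0,0.28,0,0,0,0],[0.02,0,0.38,0,0,0,0],[0.02,0,0.4,0,0,0,0],[0.02,0.03,0.4,0,0,0,0],[0.02,0.1,0.4,0,0,0,0],[0.02,0.2,0.4,0,0,0,0],[0.02,0.3,0.4,0,0,0,0],[0.02,0.4,0.4,0,0,0,0],[0.02,0.44,0.4,0,0,0,0],[0.02,0.44,0.4,0,0,0,0],[0.02,0.44,0.43,0,0,0,0],[0.02,0.44,0.47,0,0,0,0],[0.02,0.44,0.51,0,0,0,0],[0.02,0.44,0.53,0,0,0,0],[0.02,0.44,0.53,0,0,0,0]]' && python3 - <<'E'
from h import *
go(.4826,.3294,.133,85);print(bot.observe()['force'])
E
```

```text
clock: 7.68
position: [0.4823, 0.331, 0.1369]
tool_rot: [-3.141, 0.0, 1.485]
force: [-0.2, 0.6, -2.0]
grip_width: 0.0086
finger_force: 97.9
 pos [0.4823 0.331  0.1369] psi 85.11 w 0.0086 t 7.675 -> row [-0.008   0.002   0.0197] [-0.0002  0.0003  0.0012]
[-0.18234295  0.55873958 -2.03887605]
```

```bash
python3 -m inch '[[0,0,0.01,0,0,0,0],[0,0,0.016,0,0,0,0],[0,0,0.018,0,0,0,0],[0,0,0.018,0,0,0,0]]' && python3 - <<'E'
from h import *
go(.4826,.3294,.133,85);print(bot.observe()['force'])
f=grab('scene');save(f['img'][190:340,300:460],'s3.png',4)
E
```

```text
clock: 8.18
position: [0.4825, 0.3311, 0.1337]
tool_rot: [-3.142, -0.0, 1.485]
force: [-0.2, 0.4, -2.7]
grip_width: 0.0086
finger_force: 97.9
 pos [0.4825 0.3311 0.1337] psi 85.11 w 0.0086 t 8.175 -> row [-0.0085  0.0014  0.0036] [-0.     -0.      0.0012]
[-0.16920914  0.44175437 -2.74586885]
```

View pics/s3.png

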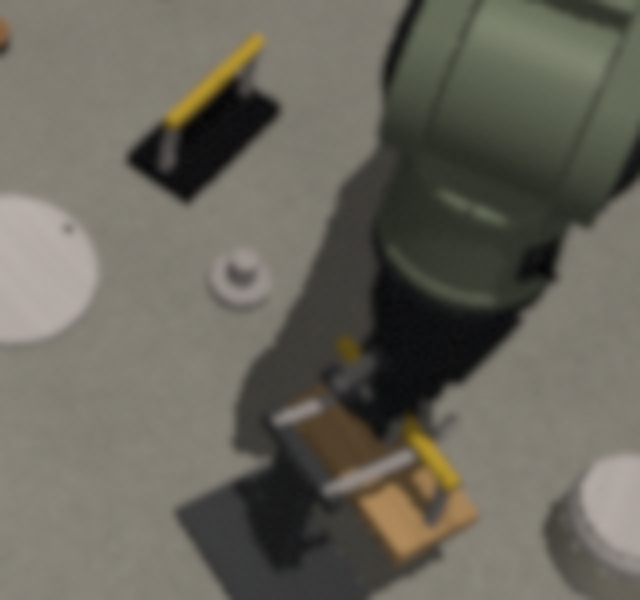

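The crop shows both prongs (300,410) and (370,470) running between the wooden board and the yellow bar. I'll lower until contact, then release.

```bash
python3 -m inch '[[-0.005,0,0.004,0,0,0,0],[-0.005,0,0.008,0,0,0,0],[-0.005,0,0.012,0,0,0,0],[-0.005,0,0.012,0,0,0,0]]'
```

```text
clock: 8.72
position: [0.4825, 0.33, 0.1319]
tool_rot: [3.141, -0.0, 1.485]
force: [-3.9, -2.8, 10.7]
grip_width: 0.0089
finger_force: 99.5
```

```bash
python3 -m inch '[[0,0,-0.005,0,0,0,0.2],[0,0,-0.005,0,0,0,0.45],[0,0,-0.005,0,0,0,0.45],[0,0,-0.005,0,0,0,0.45],[0,0,-0.1,0,0,0,0.45],[0,0,-0.25,0,0,0,0.45],[0,0,-0.5,0,0,0,0.45],[0,0,-0.6,0,0,0,0.45],[0,0,-0.6,0,0,0,0.45]]' && python3 - <<'E'
from h import *
np.set_printoptions(precision=4,suppress=True)
f=grab('wrist');save(f['img'],'w4.png',1.4);W=wcloud(f).reshape(-1,3)
m=(np.hypot(W[:,0]-.567,W[:,1]-.049)<.08)&(W[:,2]>.004)&(W[:,2]<.011);P=W[m];h=cv2.convexHull((P[:,:2]*1e3).astype(np.float32))[:,0];print('plate wrist',circfit(h),cv2.minEnclosingCircle(h))
go(.5665,-.168,.25,85)
E
```

```text
clock: 9.85
position: [0.4828, 0.3304, 0.2526]
tool_rot: [3.14, -0.002, 1.485]
force: [0.3, -0.0, -0.8]
grip_width: 0.0381
finger_force: 0.0
plate wrist (array([558.7519,  39.2141]), np.float64(64.22535328659409)) ((567.3233642578125, 51.284603118896484), 63.98701858520508)
 pos [0.4823 0.3302 0.2514] psi 85.12 w 0.0384 t 9.9 -> row [-2.4463  0.6312  0.0057] [ 0.0002 -0.0004  0.0013]
```

View pics/w4.png

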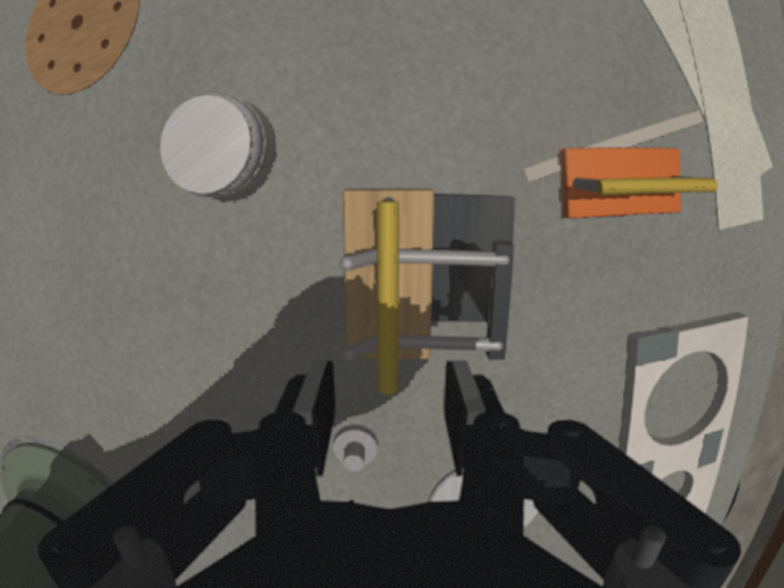

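The block hangs well: the bar at (388, 200–390) rests across both prongs at (395,257) and (395,342).

```bash
python3 -m inch '[[-0.2,0.05,0,0,0,0,1],[-0.5,0.12,0,0,0,0,1],[-0.8,0.2,0,0,0,0,1],[-1,0.25,0,0,0,0,1],[-1,0.25,0,0,0,0,1],[-1,0.25,0,0,0,0,1]]' && python3 - <<'E'
from h import *
np.set_printoptions(precision=4,suppress=True)
f=grab('wrist');W=wcloud(f).reshape(-1,3)
m=(np.hypot(W[:,0]-.567,W[:,1]-.049)<.08)&(W[:,2]>.004)&(W[:,2]<.011);P=W[m];h=cv2.convexHull((P[:,:2]*1e3).astype(np.float32))[:,0];print('plate wrist',circfit(h),cv2.minEnclosingCircle(h))
p=bot.observe()['position']
for n in ['scene','top']:
    f=grab(n);W=cloud(f).reshape(-1,3);m=(np.hypot(W[:,0]-p[0],W[:,1]-p[1])<.075)&(W[:,2]>.1);print(n,p,'tips',np.sort(W[m][:,2])[:6])
    m=(np.hypot(W[:,0]-.567,W[:,1]-.049)<.08)&(W[:,2]>.004)&(W[:,2]<.011);P=W[m];h=cv2.convexHull((P[:,:2]*1e3).astype(np.float32))[:,0];print('plate',circfit(h),cv2.minEnclosingCircle(h))
    for c,a,P in clusters(f,.01,.022,amin=60,y1=-.1):
        print(a,P.mean(0),np.array(cv2.minEnclosingCircle(P[:,:2].astype(np.float32))[0]),cv2.minEnclosingCircle(P[:,:2].astype(np.float32))[1])
go(.5665,-.168,.15,85)
E
```

```text
clock: 10.65
position: [0.5148, 0.1272, 0.2505]
tool_rot: [-3.14, 0.0, 1.486]
force: [-0.2, 0.6, 0.3]
grip_width: 0.0851
finger_force: 0.0
plate wrist (array([567.0665,  49.0311]), np.float64(64.48600987299417)) ((566.9542846679688, 48.95643997192383), 65.27743530273438)
scene [0.5148 0.1276 0.2506] tips [0.2451 0.246  0.2491 0.2491 0.2498 0.2505]
plate (array([566.6323,  48.0525]), np.float64(77.24004207214122)) ((566.6070556640625, 48.13849639892578), 78.96136474609375)
570 [ 0.4362 -0.5116  0.0144] [ 0.4372 -0.5181] 0.10566309839487076
175 [ 0.4584 -0.3782  0.0156] [ 0.4592 -0.3794] 0.03290819004178047
97 [ 0.4327 -0.2702  0.0162] [ 0.4328 -0.2707] 0.022918127477169037
289 [ 0.3413 -0.1845  0.0143] [ 0.3416 -0.1815] 0.048212893307209015
169 [ 0.5625 -0.2884  0.016 ] [ 0.5616 -0.2906] 0.029635097831487656
91 [ 0.462  -0.1434  0.0157] [ 0.4614 -0.1449] 0.019405771046876907
281 [ 0.5704 -0.1662  0.016 ] [ 0.5684 -0.1675] 0.03475590795278549
68 [ 0.7408 -0.2548  0.0166] [ 0.7327 -0.2751] 0.042495667934417725
165 [ 0.6564 -0.1386  0.016 ] [ 0.6566 -0.1407] 0.025903290137648582
top [0.5148 0.1276 0.2506] tips [0.4209 0.4217 0.4293 0.431  0.4322 0.4325]
plate (array([567.0346,  49.2943]), np.float64(78.24295298480139)) ((566.8715209960938, 49.10098648071289), 79.8359146118164)
152 [ 0.6522 -0.1405  0.0159] [ 0.6527 -0.1398] 0.02466139756143093
307 [ 0.5656 -0.1677  0.0159] [ 0.5662 -0.1684] 0.03364376723766327
206 [ 0.5574 -0.2899  0.0161] [ 0.5582 -0.2898] 0.02736065909266472
1084 [ 0.43   -0.5155  0.0149] [ 0.431 -0.52 ] 0.10327743738889694
268 [ 0.4545 -0.3792  0.0159] [ 0.4544 -0.3798] 0.030176568776369095
92 [ 0.458  -0.145   0.0161] [ 0.4581 -0.1451] 0.0176395233720541
132 [ 0.4283 -0.272   0.016 ] [ 0.4287 -0.2723] 0.02103896625339985
524 [ 0.3212 -0.1717  0.0146] [ 0.3218 -0.1738] 0.06421303749084473
 pos [0.5148 0.1277 0.2509] psi 85.21 w 0.0853 t 10.8 -> row [-1.4517  0.3814  0.5043] [-0.0004  0.0001  0.0023]
```

```bash
cat >> h.py <<'E'
def pad(x,y,r,z=.016,name='wrist'):
    f=grab(name);W=(wcloud if name=='wrist' else cloud)(f).reshape(-1,3)
    P=W[(np.hypot(W[:,0]-x,W[:,1]-y)<r+.025)&(abs(W[:,2]-z)<.005)][:,:2]
    h=cv2.convexHull((P*1e3).astype(np.float32))[:,0]; c=cv2.minEnclosingCircle(h); cf=circfit(h)
    print(name,'n',len(P),'enc',np.round(c[0],1),round(c[1],1),'fit',cf[0].round(1),cf[1].round(1)); return cf[0]/1e3
E
python3 -m inch '[[-0.2,0.05,0,0,0,0,1],[-0.5,0.12,0,0,0,0,1],[-0.8,0.2,0,0,0,0,1],[-1,0.26,0,0,0,0,1],[-1,0.26,0,0,0,0,1]]' && python3 -m inch '[[-0.25,0.06,0.1,0,0,0,1],[-0.4,0.12,0.3,0,0,0,1],[-0.4,0.12,0.4,0,0,0,1],[-0.4,0.12,0.4,0,0,0,1],[-0.4,0.12,0.4,0,0,0,1]]' && python3 - <<'E'
from h import *
c=pad(.567,-.168,.033); go(*c,.015,85)
E
```

```text
clock: 11.42
position: [0.55, -0.0798, 0.2511]
tool_rot: [-3.142, 0.001, 1.482]
force: [0.9, 0.9, 0.1]
grip_width: 0.0854
finger_force: 0.0
clock: 12.05
position: [0.5675, -0.1578, 0.1721]
tool_rot: [3.141, -0.0, 1.487]
force: [-0.3, 0.9, 0.9]
grip_width: 0.0853
finger_force: 0.0
wrist n 3918 enc [ 567.7 -166.6] 33.0 fit [ 567.7 -166.7] 32.6
 pos [ 0.5676 -0.158   0.1724] psi 85.19 w 0.0854 t 12.1 -> row [-0.0433  0.0028  0.7868] [ 0.0009 -0.0001  0.0021]
```

```bash
python3 -m inch '[[-0.043,0.003,0.25,0,0,0,1],[-0.043,0.003,0.5,0,0,0,1],[-0.043,0.003,0.68,0,0,0,1],[-0.043,0.003,0.76,0,0,0,1],[-0.043,0.003,0.785,0,0,0,1],[-0.043,0.003,0.785,0,0,0,1],[-0.043,0.003,0.785,0,0,0,0.5],[-0.043,0.003,0.785,0,0,0,0.5],[-0.043,0.003,0.785,0,0,0,0.5],[-0.043,0.003,0.785,0,0,0,0.5]]' 40 && python3 -m inch '[[0,0,-0.05,0,0,0,0.5],[0,0,-0.2,0,0,0,0.5],[0,0,-0.35,0,0,0,0.5],[0,0,-0.4,0,0,0,0.5],[0,0,-0.4,0,0,0,0.5]]' && python3 - <<'E'
from h import *
go(.567,.049,.08,85)
E
```

```text
clock: 13.35
position: [0.5675, -0.1676, 0.0157]
tool_rot: [3.14, -0.0, 1.485]
force: [-0.3, 0.0, 11.1]
grip_width: 0.0644
finger_force: 41.2
clock: 13.98
position: [0.5672, -0.1674, 0.0949]
tool_rot: [3.14, 0.0, 1.486]
force: [-0.9, 0.6, -1.3]
grip_width: 0.0643
finger_force: 44.7
 pos [ 0.5672 -0.1674  0.0949] psi 85.13 w 0.0643 t 13.975 -> row [ 1.0779 -0.0928  0.0745] [0.0008 0.     0.0014]
```

```bash
python3 -m inch '[[0.1,-0.01,0,0,0,0,0.5],[0.35,-0.03,0,0,0,0,0.5],[0.6,-0.06,0,0,0,0,0.5],[0.85,-0.09,0,0,0,0,0.5],[0.98,-0.093,0,0,0,0,0.5],[1,-0.093,0,0,0,0,0.5],[1,-0.093,0.1,0,0,0,0.5],[1,-0.093,0.1,0,0,0,0.5]]' && python3 - <<'E'
from h import *
go(.567,.049,.0235,85)
E
```

```text
clock: 14.98
position: [0.5642, 0.033, 0.0729]
tool_rot: [-3.139, 0.001, 1.485]
force: [0.3, -0.0, -0.1]
grip_width: 0.0645
finger_force: 44.6
 pos [0.5642 0.033  0.0729] psi 85.08 w 0.0645 t 14.975 -> row [0.0811 0.0077 0.2471] [-0.0018  0.0006  0.0009]
```

```bash
python3 -m inch '[[0.08,0.008,0.08,0,0,0,0.5],[0.08,0.008,0.17,0,0,0,0.5],[0.08,0.008,0.22,0,0,0,0.5],[0.08,0.008,0.24,0,0,0,0.5],[0.08,0.008,0.245,0,0,0,0.5],[0.08,0.008,0.245,0,0,0,0.5]]'
```

```text
clock: 15.72
position: [0.5685, 0.049, 0.0256]
tool_rot: [3.141, -0.0, 1.485]
force: [-0.2, 0.0, 0.0]
grip_width: 0.0646
finger_force: 44.6
```

```bash
python3 -m inch '[[0,-0.007,0.006,0,0,0,0.5],[0,-0.007,0.012,0,0,0,0.5],[0,-0.007,0.012,0,0,0,0.5]]'; python3 -c "
from h import *;print(bot.observe()['force'])"
```

```text
clock: 16.1
position: [0.5669, 0.0493, 0.0229]
tool_rot: [3.142, -0.0, 1.485]
force: [-0.4, -0.3, -0.3]
grip_width: 0.064
finger_force: 44.6
[-0.39751468 -0.34239582 -0.32479767]
```

Release, rise, then check the pad from the wrist while going on.

```bash
python3 -m inch '[[0,0,0,0,0,0,0.85],[0,0,0,0,0,0,1],[0,0,0,0,0,0,1],[0,0,-0.15,0,0,0,1],[0,0,-0.4,0,0,0,1],[-0.05,0,-0.7,0,0,0,1],[-0.1,0,-0.75,0,0,0,1],[-0.1,0,-0.75,0,0,0,1]]'; python3 - <<'E'
from h import *
pad(.567,.049,.033,.023); pad(.567,.049,.065,.007)
c=pad(.455,-.38,.03,.016,'top')
c=pad(.458,-.38,.03,.016,'scene')
go(.456,-.372,.16,85)
E
```

```text
clock: 17.1
position: [0.5653, 0.0289, 0.1734]
tool_rot: [3.141, -0.0, 1.485]
force: [-0.2, -0.5, 0.3]
grip_width: 0.0851
finger_force: 0.0
wrist n 4344 enc [567.7  50.5] 33.2 fit [568.1  50.2] 32.6
wrist n 10536 enc [567.7  48.7] 65.2 fit [567.7  48.9] 64.7
top n 257 enc [ 456.7 -389.5] 49.8 fit [ 456.1 -392.3] 43.4
scene n 169 enc [ 451.  -388.3] 43.0 fit [ 449.8 -387.5] 37.8
 pos [0.5647 0.0297 0.1716] psi 85.13 w 0.0855 t 17.3 -> row [-2.0475 -0.3708  0.0597] [-0.0013  0.0003  0.0015]
```

```bash
python3 -m inch '[[-0.2,-0.04,0,0,0,0,1],[-0.5,-0.09,0,0,0,0,1],[-0.8,-0.15,0,0,0,0,1],[-1,-0.18,0,0,0,0,1]]' && python3 -m inch '[[-0.3,-0.06,0,0,0,0,1],[-0.6,-0.12,0,0,0,0,1],[-0.9,-0.17,0,0,0,0,1],[-1,-0.19,0,0,0,0,1],[-1,-0.19,0,0,0,0,1],[-1,-0.19,0,0,0,0,1]]' && python3 - <<'E'
from h import *
c=pad(.456,-.379,.025); go(*c,.0155,85)
E
```

```text
clock: 17.8
position: [0.5109, -0.1691, 0.1721]
tool_rot: [-3.14, 0.0, 1.484]
force: [0.4, -0.4, 0.0]
grip_width: 0.0858
finger_force: 0.0
clock: 18.55
position: [0.4578, -0.3616, 0.1721]
tool_rot: [-3.141, -0.001, 1.487]
force: [0.6, 0.0, -0.3]
grip_width: 0.0855
finger_force: 0.0
wrist n 3228 enc [ 449.9 -386.9] 39.9 fit [ 449.7 -385. ] 35.0
 pos [ 0.458  -0.3615  0.1724] psi 85.2 w 0.0853 t 18.6 -> row [-0.121  -0.0308  0.7843] [-0.0004 -0.0005  0.0022]
```

```bash
cat >> h.py <<'E'
def pad(x,y,r,z=.016,name='wrist',f=None):
    f=f or grab(name);W=(wcloud if name=='wrist' else cloud)(f)
    m=(np.hypot(W[...,0]-x,W[...,1]-y)<r+.035)&(abs(W[...,2]-z)<.006)
    m=cv2.morphologyEx(m.astype(np.uint8),cv2.MORPH_OPEN,np.ones((3,3)))
    n,l,s,c=cv2.connectedComponentsWithStats(m); i=1+np.argmax(s[1:,4]); P=W[l==i][:,:2]
    h=cv2.convexHull((P*1e3).astype(np.float32))[:,0]; c=cv2.minEnclosingCircle(h); cf=circfit(h)
    print(name,'n',len(P),'enc',np.round(c[0],1),round(c[1],1),'fit',cf[0].round(1),cf[1].round(1)); return cf[0]/1e3
E
python3 - <<'E'
from h import *
c=pad(.456,-.379,.03,f=load('wrist')); go(*c,.0155,85)
E
```

```text
wrist n 3215 enc [ 455.5 -378.7] 30.1 fit [ 455.6 -378.5] 29.8
 pos [ 0.458  -0.3615  0.1724] psi 85.2 w 0.0853 t 18.6 -> row [-0.0866 -0.0043  0.7843] [-0.0004 -0.0005  0.0022]
```

```bash
python3 -m inch '[[-0.086,-0.004,0.25,0,0,0,0.9],[-0.086,-0.004,0.5,0,0,0,0.9],[-0.086,-0.004,0.68,0,0,0,0.9],[-0.086,-0.004,0.76,0,0,0,0.9],[-0.086,-0.004,0.785,0,0,0,0.9],[-0.086,-0.004,0.785,0,0,0,0.9],[-0.086,-0.004,0.785,0,0,0,0.4],[-0.086,-0.004,0.785,0,0,0,0.4],[-0.086,-0.004,0.785,0,0,0,0.4],[-0.086,-0.004,0.785,0,0,0,0.4]]' 40 && python3 -m inch '[[0,0,-0.05,0,0,0,0.4],[0,0,-0.2,0,0,0,0.4],[0,0,-0.45,0,0,0,0.4],[0,0,-0.5,0,0,0,0.4],[0,0,-0.5,0,0,0,0.4]]' && python3 - <<'E'
from h import *
go(.5675,.0495,.1,85)
E
```

```text
clock: 19.85
position: [0.4557, -0.3803, 0.0174]
tool_rot: [3.14, 0.001, 1.485]
force: [-1.7, 2.5, 12.4]
grip_width: 0.0582
finger_force: 40.3
clock: 20.48
position: [0.4555, -0.3799, 0.1168]
tool_rot: [3.14, 0.001, 1.486]
force: [0.4, 0.3, -0.8]
grip_width: 0.058
finger_force: 43.1
 pos [ 0.4555 -0.3799  0.1168] psi 85.12 w 0.058 t 20.475 -> row [2.187  0.3752 0.0831] [0.001  0.0004 0.0014]
```

```bash
python3 -m inch '[[0.1,0.02,0,0,0,0,0.4],[0.35,0.06,0,0,0,0,0.4],[0.65,0.11,0,0,0,0,0.4],[0.95,0.16,0,0,0,0,0.4],[1,0.18,0,0,0,0,0.4]]' && python3 -m inch '[[0.25,0.04,0,0,0,0,0.4],[0.5,0.08,0,0,0,0,0.4],[0.8,0.13,0,0,0,0,0.4],[0.98,0.18,0,0,0,0,0.4],[1,0.18,0.1,0,0,0,0.4],[1,0.18,0.1,0,0,0,0.4],[1,0.18,0.1,0,0,0,0.4]]' && python3 - <<'E'
from h import *
go(.5675,.048,.041,85)
E
```

```text
clock: 21.1
position: [0.5086, -0.1781, 0.1147]
tool_rot: [-3.139, -0.002, 1.492]
force: [-0.0, -0.9, -0.4]
grip_width: 0.0583
finger_force: 43.1
clock: 21.98
position: [0.5607, 0.0116, 0.096]
tool_rot: [-3.141, 0.001, 1.484]
force: [-0.5, -0.6, -0.5]
grip_width: 0.058
finger_force: 43.1
 pos [0.5607 0.0116 0.096 ] psi 85.04 w 0.058 t 21.975 -> row [0.1846 0.0183 0.2748] [-0.0004  0.0004  0.0004]
```

```bash
python3 -m inch '[[0.1,0.01,0,0,0,0,0.4],[0.185,0.018,0.05,0,0,0,0.4],[0.185,0.018,0.15,0,0,0,0.4],[0.185,0.018,0.22,0,0,0,0.4],[0.185,0.018,0.25,0,0,0,0.4],[0.185,0.018,0.265,0,0,0,0.4],[0.185,0.018,0.265,0,0,0,0.4],[0.185,0.018,0.265,0,0,0,0.4]]';python3 - <<'E'
from h import *
go(.5675,.048,.041,85)
E
```

```text
clock: 22.98
position: [0.568, 0.049, 0.0433]
tool_rot: [3.141, -0.0, 1.485]
force: [0.1, -0.4, -1.0]
grip_width: 0.0583
finger_force: 43.1
 pos [0.568  0.049  0.0433] psi 85.1 w 0.0583 t 22.975 -> row [-0.005  -0.002   0.0116] [ 0.0004 -0.0001  0.0011]
```

```bash
python3 -m inch '[[-0.005,-0.002,0.006,0,0,0,0.4],[-0.005,-0.002,0.012,0,0,0,0.4],[-0.005,-0.002,0.012,0,0,0,0.4],[-0.005,-0.002,0.012,0,0,0,0.4],[-0.005,-0.002,0.012,0,0,0,0.8],[-0.005,-0.002,0.012,0,0,0,1],[-0.005,-0.002,0.012,0,0,0,1],[0,0,-0.15,0,0,0,1],[0,0,-0.4,0,0,0,1],[-0.05,0,-0.65,0,0,0,1],[-0.1,0,-0.65,0,0,0,1],[-0.1,0,-0.65,0,0,0,1]]'; python3 - <<'E'
from h import *
pad(.567,.049,.030,.039); 
c=pad(.558,-.29,.027,.016,'top')
c=pad(.56,-.29,.027,.016,'scene')
go(.558,-.285,.17,85)
E
```

```text
clock: 24.48
position: [0.5658, 0.0286, 0.1728]
tool_rot: [-3.141, -0.0, 1.485]
force: [0.4, -0.2, -0.3]
grip_width: 0.0853
finger_force: 0.0
wrist n 4037 enc [568.4  49.4] 29.8 fit [568.5  49.4] 29.5
top n 168 enc [ 558.9 -290.5] 26.7 fit [ 558.4 -289.9] 25.5
scene n 160 enc [ 563.8 -290.8] 29.8 fit [ 561.3 -290.3] 26.3
 pos [0.5656 0.0295 0.1719] psi 85.12 w 0.0856 t 24.625 -> row [-1.5701  0.0959  0.0099] [-0.001   0.0001  0.0014]
```

```bash
python3 -m inch '[[-0.2,0.01,0,0,0,0,1],[-0.5,0.03,0,0,0,0,1],[-0.8,0.05,0,0,0,0,1],[-1,0.06,0,0,0,0,1]]' && python3 -m inch '[[-0.3,0.02,0,0,0,0,1],[-0.55,0.03,0,0,0,0,1],[-0.55,0.03,0,0,0,0,1],[-0.55,0.03,0,0,0,0,1],[-0.55,0.03,0,0,0,0,1]]' && python3 - <<'E'
from h import *
c=pad(.559,-.290,.027); go(*c,.016,85)
E
```

```text
clock: 25.12
position: [0.5603, -0.1737, 0.1721]
tool_rot: [-3.14, 0.001, 1.484]
force: [1.0, 0.5, 0.3]
grip_width: 0.0853
finger_force: 0.0
clock: 25.75
position: [0.5579, -0.2798, 0.1725]
tool_rot: [-3.141, -0.001, 1.487]
force: [0.0, 0.1, 1.4]
grip_width: 0.0854
finger_force: 0.0
wrist n 2670 enc [ 559.5 -289. ] 27.2 fit [ 559.4 -288.8] 26.7
 pos [ 0.5579 -0.2799  0.1726] psi 85.21 w 0.0855 t 25.8 -> row [-0.0442  0.0112  0.7832] [-0.0002 -0.0004  0.0023]
```

```bash
python3 -m inch '[[-0.044,0.011,0.25,0,0,0,0.9],[-0.044,0.011,0.5,0,0,0,0.9],[-0.044,0.011,0.68,0,0,0,0.9],[-0.044,0.011,0.76,0,0,0,0.9],[-0.044,0.011,0.785,0,0,0,0.9],[-0.044,0.011,0.785,0,0,0,0.9],[-0.044,0.011,0.785,0,0,0,0.3],[-0.044,0.011,0.785,0,0,0,0.3],[-0.044,0.011,0.785,0,0,0,0.3],[-0.044,0.011,0.785,0,0,0,0.3]]' 40 && python3 -m inch '[[0,0,-0.05,0,0,0,0.3],[0,0,-0.2,0,0,0,0.3],[0,0,-0.45,0,0,0,0.3],[0,0,-0.5,0,0,0,0.3],[0,0,-0.5,0,0,0,0.3]]' && python3 - <<'E'
from h import *
go(.5675,.0495,.116,85)
E
```

```text
clock: 27.05
position: [0.5595, -0.2905, 0.0173]
tool_rot: [3.14, 0.0, 1.485]
force: [-2.0, 1.5, 10.2]
grip_width: 0.0525
finger_force: 39.9
clock: 27.68
position: [0.5593, -0.2902, 0.1168]
tool_rot: [3.14, 0.0, 1.486]
force: [-1.0, 0.8, -1.4]
grip_width: 0.052
finger_force: 42.0
 pos [ 0.5593 -0.2902  0.1168] psi 85.12 w 0.052 t 27.675 -> row [ 1.6959 -0.1038  0.0035] [0.001  0.0001 0.0013]
```

```bash
python3 -m inch '[[0.1,-0.01,0,0,0,0,0.3],[0.35,-0.03,0,0,0,0,0.3],[0.65,-0.05,0,0,0,0,0.3],[0.95,-0.06,0,0,0,0,0.3],[1,-0.06,0,0,0,0,0.3]]' && python3 -m inch '[[0.25,-0.02,0,0,0,0,0.3],[0.5,-0.035,0,0,0,0,0.3],[0.65,-0.045,0,0,0,0,0.3],[0.69,-0.045,0.05,0,0,0,0.3],[0.69,-0.045,0.12,0,0,0,0.3],[0.69,-0.045,0.17,0,0,0,0.3],[0.69,-0.045,0.2,0,0,0,0.3],[0.69,-0.045,0.2,0,0,0,0.3],[0.69,-0.045,0.2,0,0,0,0.3]]' && python3 - <<'E'
from h import *
go(.5675,.048,.0568,85)
E
```

```text
clock: 28.3
position: [0.5636, -0.0841, 0.1146]
tool_rot: [-3.139, -0.002, 1.492]
force: [-0.4, 0.2, 0.1]
grip_width: 0.0524
finger_force: 42.0
clock: 29.42
position: [0.567, 0.048, 0.0762]
tool_rot: [3.141, -0.0, 1.485]
force: [-0.1, -0.2, -0.8]
grip_width: 0.0525
finger_force: 42.0
 pos [0.567  0.048  0.0762] psi 85.09 w 0.0525 t 29.425 -> row [0.     0.0024 0.0968] [ 0.0002 -0.      0.001 ]
```

```bash
python3 -m inch '[[0,0.002,0.04,0,0,0,0.3],[0,0.002,0.075,0,0,0,0.3],[0,0.002,0.09,0,0,0,0.3],[0,0.002,0.096,0,0,0,0.3],[0,0.002,0.096,0,0,0,0.3],[0,0.002,0.096,0,0,0,0.3]]' && python3 -m inch '[[0,0,0,0,0,0,0.7],[0,0,0,0,0,0,0.9],[0,0,0,0,0,0,0.9],[0,0,-0.15,0,0,0,1],[0,0,-0.4,0,0,0,1],[-0.05,0,-0.57,0,0,0,1],[-0.1,0,-0.57,0,0,0,1],[-0.1,0,-0.57,0,0,0,1]]'; python3 - <<'E'
from h import *
pad(.567,.049,.027,.055); 
c=pad(.654,-.14,.024,.016,'top')
c=pad(.656,-.14,.024,.016,'scene')
go(.655,-.132,.17,85)
E
```

```text
clock: 30.18
position: [0.5674, 0.0483, 0.0569]
tool_rot: [3.141, -0.0, 1.485]
force: [0.3, -0.7, -1.0]
grip_width: 0.0522
finger_force: 42.1
clock: 31.18
position: [0.5652, 0.0278, 0.1703]
tool_rot: [-3.141, 0.0, 1.484]
force: [0.3, 0.6, -0.7]
grip_width: 0.0857
finger_force: 0.0
wrist n 3748 enc [568.4  49.3] 26.8 fit [568.5  49.4] 26.6
top n 124 enc [ 652.9 -140.2] 24.5 fit [ 652.  -140.1] 22.9
scene n 157 enc [ 655.3 -138.4] 24.8 fit [ 655.8 -139.2] 23.2
 pos [0.5652 0.0287 0.1698] psi 85.12 w 0.0851 t 31.325 -> row [-0.7622  0.5159 -0.0017] [-0.0009  0.0002  0.0013]
```

```bash
python3 -m inch '[[-0.2,0.14,0,0,0,0,1],[-0.45,0.3,0,0,0,0,1],[-0.7,0.46,0,0,0,0,1],[-0.76,0.515,0,0,0,0,1],[-0.76,0.515,0,0,0,0,1],[-0.76,0.515,0,0,0,0,1]]' && python3 - <<'E'
from h import *
c=pad(.654,-.139,.024); go(*c,.0165,85)
E
```

```text
clock: 32.08
position: [0.6548, -0.13, 0.1702]
tool_rot: [-3.141, -0.001, 1.487]
force: [0.0, 0.6, -0.3]
grip_width: 0.0857
finger_force: 0.0
wrist n 2145 enc [ 654.3 -138.7] 24.0 fit [ 654.3 -138.5] 23.7
 pos [ 0.6549 -0.13    0.1705] psi 85.21 w 0.0852 t 32.125 -> row [-0.0435  0.0008  0.7697] [-0.0004 -0.0005  0.0024]
```

```bash
python3 -m inch '[[-0.044,0.001,0.25,0,0,0,0.8],[-0.044,0.001,0.5,0,0,0,0.8],[-0.044,0.001,0.68,0,0,0,0.8],[-0.044,0.001,0.75,0,0,0,0.8],[-0.04,0.001,0.77,0,0,0,0.8],[-0.04,0.001,0.77,0,0,0,0.8],[-0.04,0.001,0.77,0,0,0,0.3],[-0.04,0.001,0.77,0,0,0,0.3],[-0.04,0.001,0.77,0,0,0,0.3],[-0.04,0.001,0.77,0,0,0,0.3]]' 40 && python3 -m inch '[[0,0,-0.05,0,0,0,0.3],[0,0,-0.2,0,0,0,0.3],[0,0,-0.45,0,0,0,0.3],[0,0,-0.6,0,0,0,0.3],[0,0,-0.6,0,0,0,0.3],[0,0,-0.6,0,0,0,0.3]]' && python3 - <<'E'
from h import *
go(.5675,.0485,.11,85)
E
```

```text
clock: 33.38
position: [0.6554, -0.1399, 0.0183]
tool_rot: [3.14, -0.0, 1.485]
force: [-2.8, 1.4, 10.6]
grip_width: 0.046
finger_force: 39.4
clock: 34.12
position: [0.6545, -0.1397, 0.1366]
tool_rot: [-3.141, -0.0, 1.485]
force: [1.1, -0.1, -0.8]
grip_width: 0.046
finger_force: 41.1
 pos [ 0.6545 -0.1397  0.1366] psi 85.11 w 0.046 t 34.125 -> row [ 0.9003 -0.5137  0.1333] [-0.0001 -0.0002  0.0012]
```

```bash
python3 -m inch '[[0.1,-0.06,0,0,0,0,0.3],[0.3,-0.17,0,0,0,0,0.3],[0.5,-0.29,0,0,0,0,0.3],[0.75,-0.43,0,0,0,0,0.3],[0.88,-0.5,0,0,0,0,0.3],[0.9,-0.514,0.05,0,0,0,0.3],[0.9,-0.514,0.13,0,0,0,0.3],[0.9,-0.514,0.2,0,0,0,0.3],[0.9,-0.514,0.22,0,0,0,0.3],[0.9,-0.514,0.22,0,0,0,0.3],[0.9,-0.514,0.22,0,0,0,0.3]]' && python3 - <<'E'
from h import *
go(.5677,.0483,.0738,85)
E
```

```text
clock: 35.5
position: [0.5679, 0.048, 0.093]
tool_rot: [3.141, -0.0, 1.485]
force: [-0.2, 0.3, -0.8]
grip_width: 0.0467
finger_force: 41.2
 pos [0.5679 0.048  0.093 ] psi 85.08 w 0.0467 t 35.5 -> row [ 0.0015 -0.0013  0.0962] [ 0.0003 -0.0001  0.0009]
```

```bash
python3 -m inch '[[0,0,0.04,0,0,0,0.3],[0,0,0.075,0,0,0,0.3],[0,0,0.09,0,0,0,0.3],[0,0,0.096,0,0,0,0.3],[0,0,0.096,0,0,0,0.3],[0,0,0.096,0,0,0,0.3]]' && python3 -m inch '[[0,0,0,0,0,0,0.65],[0,0,0,0,0,0,0.85],[0,0,0,0,0,0,0.85],[0,0,-0.15,0,0,0,1],[0,0,-0.4,0,0,0,1],[-0.05,0,-0.6,0,0,0,1],[-0.1,0,-0.6,0,0,0,1],[-0.1,0,-0.6,0,0,0,1]]'; python3 - <<'E'
from h import *
pad(.567,.049,.024,.071); 
c=pad(.429,-.272,.021,.016,'top')
c=pad(.432,-.272,.021,.016,'scene')
go(.431,-.263,.19,85)
E
```

```text
clock: 36.25
position: [0.5677, 0.0482, 0.0736]
tool_rot: [3.141, -0.0, 1.485]
force: [-0.1, 0.5, -0.4]
grip_width: 0.0464
finger_force: 41.3
clock: 37.25
position: [0.5656, 0.0278, 0.1932]
tool_rot: [-3.141, 0.0, 1.485]
force: [0.4, -0.3, -0.5]
grip_width: 0.0854
finger_force: 0.0
wrist n 2841 enc [568.8  49.2] 24.0 fit [568.7  49.1] 23.6
top n 103 enc [ 428.3 -271.7] 21.1 fit [ 429. -272.] 19.7
scene n 85 enc [ 432.1 -272.4] 22.1 fit [ 432.1 -272.4] 19.9
 pos [0.5655 0.0287 0.1925] psi 85.12 w 0.0853 t 37.4 -> row [-1.5103 -0.5463  0.0139] [-0.001   0.0002  0.0014]
```

```bash
python3 -m inch '[[-0.2,-0.07,0,0,0,0,1],[-0.5,-0.18,0,0,0,0,1],[-0.8,-0.29,0,0,0,0,1],[-1,-0.36,0,0,0,0,1]]' && python3 -m inch '[[-0.3,-0.1,0.05,0,0,0,1],[-0.5,-0.18,0.1,0,0,0,1],[-0.5,-0.18,0.1,0,0,0,1],[-0.5,-0.18,0.1,0,0,0,1],[-0.5,-0.18,0.1,0,0,0,1]]' && python3 - <<'E'
from h import *
c=pad(.43,-.272,.021); go(*c,.0175,85)
E
```

```text
clock: 37.9
position: [0.4757, -0.1666, 0.193]
tool_rot: [-3.141, 0.0, 1.484]
force: [0.9, 0.1, -0.6]
grip_width: 0.0855
finger_force: 0.0
clock: 38.52
position: [0.4335, -0.2603, 0.1734]
tool_rot: [-3.141, -0.0, 1.487]
force: [0.6, -0.5, 0.5]
grip_width: 0.0854
finger_force: 0.0
wrist n 1606 enc [ 429.6 -270.6] 21.0 fit [ 429.6 -270.5] 20.8
 pos [ 0.4334 -0.2603  0.1734] psi 85.22 w 0.0855 t 38.575 -> row [-0.0523 -0.0147  0.7797] [-0.     -0.0002  0.0024]
```

```bash
python3 -m inch '[[-0.05,-0.015,0.25,0,0,0,0.75],[-0.05,-0.015,0.5,0,0,0,0.75],[-0.05,-0.015,0.68,0,0,0,0.75],[-0.05,-0.015,0.76,0,0,0,0.75],[-0.048,-0.015,0.78,0,0,0,0.75],[-0.048,-0.015,0.78,0,0,0,0.75],[-0.048,-0.015,0.78,0,0,0,0.2],[-0.048,-0.015,0.78,0,0,0,0.2],[-0.048,-0.015,0.78,0,0,0,0.2],[-0.048,-0.015,0.78,0,0,0,0.2]]' 40 && python3 -m inch '[[0,0,-0.05,0,0,0,0.2],[0,0,-0.2,0,0,0,0.2],[0,0,-0.45,0,0,0,0.2],[0,0,-0.65,0,0,0,0.2],[0,0,-0.65,0,0,0,0.2],[0,0,-0.65,0,0,0,0.2]]' && python3 - <<'E'
from h import *
go(.5675,.0485,.12,85)
E
```

```text
clock: 39.83
position: [0.4296, -0.2709, 0.0187]
tool_rot: [3.14, 0.0, 1.486]
force: [-2.9, 2.1, 13.7]
grip_width: 0.0403
finger_force: 38.4
clock: 40.58
position: [0.429, -0.2704, 0.1477]
tool_rot: [3.141, -0.0, 1.486]
force: [-0.4, 0.3, -0.2]
grip_width: 0.04
finger_force: 40.5
 pos [ 0.429  -0.2704  0.1477] psi 85.13 w 0.04 t 40.575 -> row [1.6473 0.5547 0.139 ] [ 0.0003 -0.0002  0.0015]
```

```bash
python3 -m inch '[[0.1,0.03,0,0,0,0,0.2],[0.35,0.12,0,0,0,0,0.2],[0.6,0.2,0,0,0,0,0.2],[0.9,0.3,0,0,0,0,0.2],[1,0.35,0,0,0,0,0.2]]' && python3 -m inch '[[0.25,0.08,0,0,0,0,0.2],[0.5,0.16,0,0,0,0,0.2],[0.62,0.2,0,0,0,0,0.2],[0.65,0.205,0.05,0,0,0,0.2],[0.65,0.205,0.12,0,0,0,0.2],[0.65,0.205,0.17,0,0,0,0.2],[0.65,0.205,0.19,0,0,0,0.2],[0.65,0.205,0.19,0,0,0,0.2],[0.65,0.205,0.19,0,0,0,0.2]]' && python3 - <<'E'
from h import *
go(.5678,.049,.0902,85)
E
```

```text
clock: 41.2
position: [0.5162, -0.0737, 0.1464]
tool_rot: [-3.14, -0.001, 1.489]
force: [0.0, -0.2, -0.4]
grip_width: 0.0401
finger_force: 40.5
clock: 42.32
position: [0.5679, 0.0484, 0.1098]
tool_rot: [3.141, -0.0, 1.485]
force: [0.4, -1.1, -0.3]
grip_width: 0.0403
finger_force: 40.5
 pos [0.5679 0.0484 0.1098] psi 85.09 w 0.0403 t 42.325 -> row [ 0.0029 -0.0005  0.0982] [ 0.0003 -0.0001  0.001 ]
```

```bash
python3 -m inch '[[0.003,0,0.04,0,0,0,0.2],[0.003,0,0.075,0,0,0,0.2],[0.003,0,0.09,0,0,0,0.2],[0.003,0,0.098,0,0,0,0.2],[0.003,0,0.098,0,0,0,0.2],[0.003,0,0.098,0,0,0,0.2]]' && python3 -m inch '[[0,0,0,0,0,0,0.6],[0,0,0,0,0,0,0.8],[0,0,0,0,0,0,0.8],[0,0,-0.15,0,0,0,1],[0,0,-0.4,0,0,0,1],[-0.05,0,-0.6,0,0,0,1],[-0.1,0,-0.6,0,0,0,1],[-0.1,0,-0.6,0,0,0,1]]'; python3 - <<'E'
from h import *
pad(.567,.049,.021,.087); 
c=pad(.458,-.145,.018,.016,'top')
c=pad(.462,-.145,.018,.016,'scene')
go(.459,-.136,.21,85)
E
```

```text
clock: 43.08
position: [0.5678, 0.0492, 0.0899]
tool_rot: [3.141, 0.0, 1.485]
force: [-0.2, 0.3, 0.1]
grip_width: 0.0402
finger_force: 40.7
clock: 44.08
position: [0.5657, 0.0288, 0.2095]
tool_rot: [-3.141, 0.0, 1.485]
force: [-0.3, 0.3, 0.2]
grip_width: 0.0854
finger_force: 0.0
wrist n 2158 enc [568.7  49.1] 20.9 fit [568.7  49.2] 20.6
top n 57 enc [ 484.4 -172.9] 16.9 fit [ 484.6 -173.1] 15.4Traceback (most recent call last):
  File "<stdin>", line 4, in <module>
  File "h.py", line 52, in pad
    n,l,s,c=cv2.connectedComponentsWithStats(m); i=1+np.argmax(s[1:,4]); P=W[l==i][:,:2]
                                                     ~~~~~~~~~^^^^^^^^^
    return _wrapfunc(a, 'argmax', axis=axis, out=out, **kwds)
    return bound(*args, **kwds)
ValueError: attempt to get argmax of an empty sequence
```

Pad6 has been knocked aside, to about (0.484, −0.173); I follow it there.

```bash
python3 -m inch '[[-0.2,-0.06,0,0,0,0,1],[-0.5,-0.16,0,0,0,0,1],[-0.8,-0.25,0.05,0,0,0,1],[-0.98,-0.32,0.12,0,0,0,1],[-1,-0.32,0.2,0,0,0,1],[-1,-0.32,0.2,0,0,0,1],[-1,-0.32,0.2,0,0,0,1]]' && python3 - <<'E'
from h import *
c=pad(.484,-.173,.018); go(*c,.018,85)
E
```

```text
clock: 45.1
position: [0.4858, -0.1634, 0.1699]
tool_rot: [-3.141, -0.0, 1.487]
force: [-0.6, -0.5, 0.1]
grip_width: 0.0856
finger_force: 0.0
wrist n 1215 enc [ 486.8 -172.3] 17.9 fit [ 486.7 -172.2] 17.7
 pos [ 0.4859 -0.1635  0.1701] psi 85.2 w 0.0855 t 45.15 -> row [-0.0431  0.0078  0.7604] [ 0.0001 -0.      0.0023]
```

```bash
python3 -m inch '[[-0.043,0.008,0.25,0,0,0,0.7],[-0.043,0.008,0.5,0,0,0,0.7],[-0.043,0.008,0.68,0,0,0,0.7],[-0.043,0.008,0.74,0,0,0,0.7],[-0.04,0.008,0.76,0,0,0,0.7],[-0.04,0.008,0.76,0,0,0,0.7],[-0.04,0.008,0.76,0,0,0,0.15],[-0.04,0.008,0.76,0,0,0,0.15],[-0.04,0.008,0.76,0,0,0,0.15],[-0.04,0.008,0.76,0,0,0,0.15]]' 40 && python3 -m inch '[[0,0,-0.05,0,0,0,0.15],[0,0,-0.2,0,0,0,0.15],[0,0,-0.45,0,0,0,0.15],[0,0,-0.72,0,0,0,0.15],[0,0,-0.72,0,0,0,0.15],[0,0,-0.72,0,0,0,0.15]]' && python3 - <<'E'
from h import *
go(.5677,.0485,.13,85)
E
```

```text
clock: 46.4
position: [0.4867, -0.1726, 0.019]
tool_rot: [3.14, -0.0, 1.485]
force: [-1.3, 2.0, 15.1]
grip_width: 0.0343
finger_force: 38.4
clock: 47.15
position: [0.4861, -0.1722, 0.1621]
tool_rot: [3.141, -0.0, 1.486]
force: [-0.4, 0.7, -0.2]
grip_width: 0.0346
finger_force: 40.0
 pos [ 0.4861 -0.1722  0.1621] psi 85.13 w 0.0346 t 47.15 -> row [1.1341 0.3131 0.1609] [ 0.0002 -0.0003  0.0015]
```

```bash
python3 -m inch '[[0.1,0.03,0,0,0,0,0.15],[0.35,0.1,0,0,0,0,0.15],[0.6,0.17,0,0,0,0,0.15],[0.85,0.24,0,0,0,0,0.15],[0.95,0.28,0,0,0,0,0.15]]' && python3 -m inch '[[0.1,0.02,0,0,0,0,0.15],[0.17,0.03,0,0,0,0,0.15],[0.186,0.033,0.05,0,0,0,0.15],[0.186,0.033,0.12,0,0,0,0.15],[0.186,0.033,0.17,0,0,0,0.15],[0.186,0.033,0.18,0,0,0,0.15],[0.186,0.033,0.18,0,0,0,0.15],[0.186,0.033,0.18,0,0,0,0.15]]' && python3 - <<'E'
from h import *
go(.5677,.049,.1065,85)
E
```

```text
clock: 47.78
position: [0.5581, 0.0149, 0.1605]
tool_rot: [-3.139, 0.0, 1.489]
force: [0.0, -0.8, -0.1]
grip_width: 0.0345
finger_force: 40.0
clock: 48.78
position: [0.568, 0.0483, 0.1262]
tool_rot: [3.141, -0.0, 1.485]
force: [0.9, -0.5, -0.3]
grip_width: 0.0343
finger_force: 40.0
 pos [0.568  0.0483 0.1262] psi 85.1 w 0.0343 t 48.775 -> row [ 0.0033 -0.0021  0.0987] [ 0.0003 -0.0001  0.0011]
```

```bash
python3 -m inch '[[0.003,-0.002,0.04,0,0,0,0.15],[0.003,-0.002,0.075,0,0,0,0.15],[0.003,-0.002,0.09,0,0,0,0.15],[0.003,-0.002,0.098,0,0,0,0.15],[0.003,-0.002,0.098,0,0,0,0.15],[0.003,-0.002,0.098,0,0,0,0.15]]' && python3 -m inch '[[0,0,0,0,0,0,0.5],[0,0,0,0,0,0,0.7],[0,0,0,0,0,0,0.7],[0,0,-0.15,0,0,0,1],[0,0,-0.4,0,0,0,1],[-0.05,0,-0.6,0,0,0,1],[-0.1,0,-0.6,0,0,0,1],[-0.1,0,-0.6,0,0,0,1]]'; python3 - <<'E'
from h import *
pad(.567,.049,.018,.103); 
f=load('wrist');save(f['img'],'w5.png',1.4)
c=pad(.435,.146,.022,.012,'top')
go(.435,.154,.21,85)
E
```

```text
clock: 49.52
position: [0.5676, 0.0491, 0.1064]
tool_rot: [3.141, -0.0, 1.485]
force: [0.5, -0.6, -0.1]
grip_width: 0.0341
finger_force: 40.1
clock: 50.52
position: [0.5655, 0.0286, 0.2259]
tool_rot: [-3.141, -0.0, 1.485]
force: [0.4, -0.3, -1.5]
grip_width: 0.0853
finger_force: 0.0
wrist n 1579 enc [568.6  48.8] 17.8 fit [568.5  48.9] 17.5Traceback (most recent call last):
  File "<stdin>", line 4, in <module>
  File "h.py", line 52, in pad
    n,l,s,c=cv2.connectedComponentsWithStats(m); i=1+np.argmax(s[1:,4]); P=W[l==i][:,:2]
                                                     ~~~~~~~~~^^^^^^^^^
    return _wrapfunc(a, 'argmax', axis=axis, out=out, **kwds)
    return bound(*args, **kwds)
ValueError: attempt to get argmax of an empty sequence
```

View pics/w5.png

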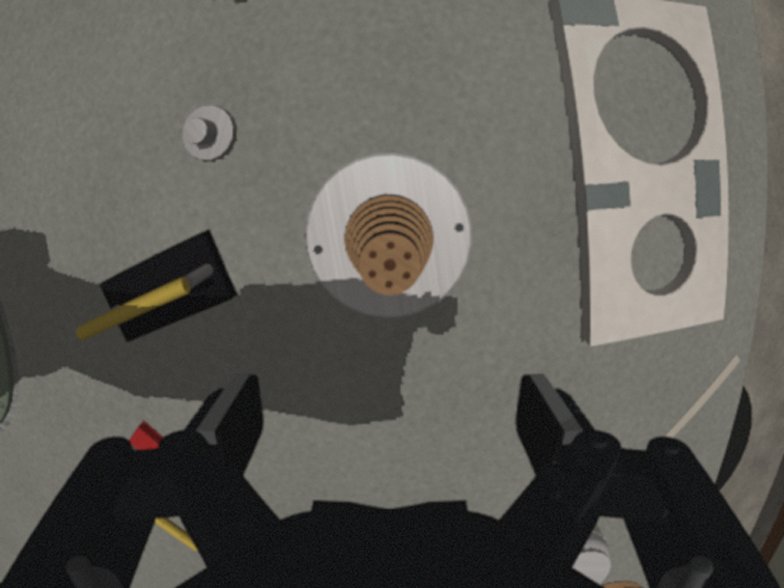

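The wrist view shows the six pads neatly tiered at (390,240) on the plate, and the weight standing at (209,133).

```bash
python3 -m inch '[[0.15,-0.18,0,0,0,0,1],[0.35,-0.43,0,0,0,0,1],[0.53,-0.65,0,0,0,0,1],[0.57,-0.7,0.1,0,0,0,1],[0.57,-0.7,0.15,0,0,0,1],[0.57,-0.7,0.15,0,0,0,1],[0.57,-0.7,0.15,0,0,0,1]]' && python3 - <<'E'
from h import *
c=pad(.435,.146,.022,.012); f=load('wrist');k=pad(.435,.146,.0,.036,f=f); print(k)
go(*c,.03,85)
E
```

```text
clock: 51.5
position: [0.4368, 0.1537, 0.1965]
tool_rot: [3.141, 0.0, 1.483]
force: [-0.3, 1.2, 0.8]
grip_width: 0.0855
finger_force: 0.0
wrist n 1049 enc [435.1 148.3] 21.9 fit [435.2 148.2] 21.5
wrist n 361 enc [435.3 148.2] 9.9 fit [435.2 148.2] 9.6
[0.43519472 0.14823918]
 pos [0.4368 0.1539 0.1966] psi 85.01 w 0.0854 t 51.55 -> row [-0.0289 -0.0058  0.8329] [0.0003 0.0001 0.0001]
```

```bash
python3 -m inch '[[-0.029,-0.006,0.25,0,0,0,0.6],[-0.029,-0.006,0.5,0,0,0,0.6],[-0.029,-0.006,0.7,0,0,0,0.6],[-0.029,-0.006,0.79,0,0,0,0.6],[-0.029,-0.006,0.82,0,0,0,0.6],[-0.029,-0.006,0.82,0,0,0,0.6],[-0.029,-0.006,0.82,0,0,0,0],[-0.029,-0.006,0.82,0,0,0,0],[-0.029,-0.006,0.82,0,0,0,0],[-0.029,-0.006,0.82,0,0,0,0]]' 60 && python3 -m inch '[[0,0,-0.05,0,0,0,0],[0,0,-0.2,0,0,0,0],[0,0,-0.45,0,0,0,0],[0,0,-0.7,0,0,0,0],[0,0,-0.75,0,0,0,0],[0,0,-0.75,0,0,0,0]]' && python3 - <<'E'
from h import *
go(.568,.049,.16,85)
E
```

```text
clock: 52.8
position: [0.4347, 0.1493, 0.0332]
tool_rot: [3.141, -0.001, 1.486]
force: [-2.1, -0.7, 14.6]
grip_width: 0.0177
finger_force: 58.2
clock: 53.55
position: [0.4342, 0.1495, 0.1827]
tool_rot: [3.141, -0.001, 1.486]
force: [-0.1, 0.2, -2.0]
grip_width: 0.0179
finger_force: 58.9
 pos [0.4342 0.1495 0.1827] psi 85.15 w 0.0179 t 53.55 -> row [-0.4441  0.7089  0.1133] [ 0.0004 -0.0007  0.0017]
```

```bash
python3 -m inch '[[-0.05,0.07,0,0,0,0,0],[-0.15,0.23,0,0,0,0,0],[-0.28,0.45,0,0,0,0,0],[-0.4,0.64,0,0,0,0,0],[-0.44,0.71,0,0,0,0,0],[-0.44,0.71,0.05,0,0,0,0],[-0.44,0.71,0.1,0,0,0,0],[-0.44,0.71,0.13,0,0,0,0],[-0.44,0.71,0.13,0,0,0,0],[-0.44,0.71,0.13,0,0,0,0]]' && python3 - <<'E'
from h import *
go(.568,.05,.1367,85)
E
```

```text
clock: 54.8
position: [0.5683, 0.0495, 0.1565]
tool_rot: [3.141, -0.0, 1.486]
force: [-0.3, -0.1, -1.6]
grip_width: 0.0174
finger_force: 59.1
 pos [0.5683 0.0495 0.1565] psi 85.13 w 0.0174 t 54.8 -> row [ 0.0025 -0.0019  0.0992] [ 0.0002 -0.0001  0.0015]
```

```bash
python3 -m inch '[[0.002,-0.002,0.04,0,0,0,0],[0.002,-0.002,0.075,0,0,0,0],[0.002,-0.002,0.09,0,0,0,0],[0.002,-0.002,0.098,0,0,0,0],[0.002,-0.002,0.098,0,0,0,0],[0.002,-0.002,0.098,0,0,0,0]]' && python3 -m inch '[[0,0,0,0,0,0,0.35],[0,0,0,0,0,0,0.5],[0,0,0,0,0,0,0.5],[0,0,-0.15,0,0,0,0.5],[0,0,-0.4,0,0,0,0.5],[-0.05,0,-0.6,0,0,0,0.5],[-0.2,0,-0.6,0,0,0,0.5],[-0.3,0,-0.6,0,0,0,0.5],[-0.3,0,-0.6,0,0,0,0.5]]'; python3 - <<'E'
from h import *
c=pad(.568,.049,.022,.115)
c=pad(.568,.049,.0,.139,f=load('wrist'))
f=grab('scene');save(f['img'][150:400,230:540],'s6.png',2.4)
W=cloud(f)
for c,a,P in clusters(f,.055,.11,y0=.25,amin=12): print(a,P.mean(0))
E
```

```text
clock: 55.55
position: [0.568, 0.0496, 0.1368]
tool_rot: [3.141, -0.0, 1.485]
force: [0.8, -0.2, -1.8]
grip_width: 0.018
finger_force: 59.1
clock: 56.68
position: [0.5625, -0.0117, 0.2564]
tool_rot: [-3.141, 0.0, 1.483]
force: [0.4, -0.2, -0.2]
grip_width: 0.0425
finger_force: 0.0
wrist n 1635 enc [569.4  47.6] 22.0 fit [569.4  47.8] 21.6
wrist n 532 enc [569.1  48.1] 10.0 fit [569.3  47.9] 9.7
56 [0.48645683 0.27516352 0.08622555]
363 [0.48905044 0.30862388 0.08031474]
718 [0.36500645 0.43856082 0.06514012]
142 [0.55390267 0.32469581 0.0836458 ]
475 [0.49389165 0.36712824 0.08030693]
264 [0.7007515  0.38541622 0.07331375]
```

View pics/s6.png

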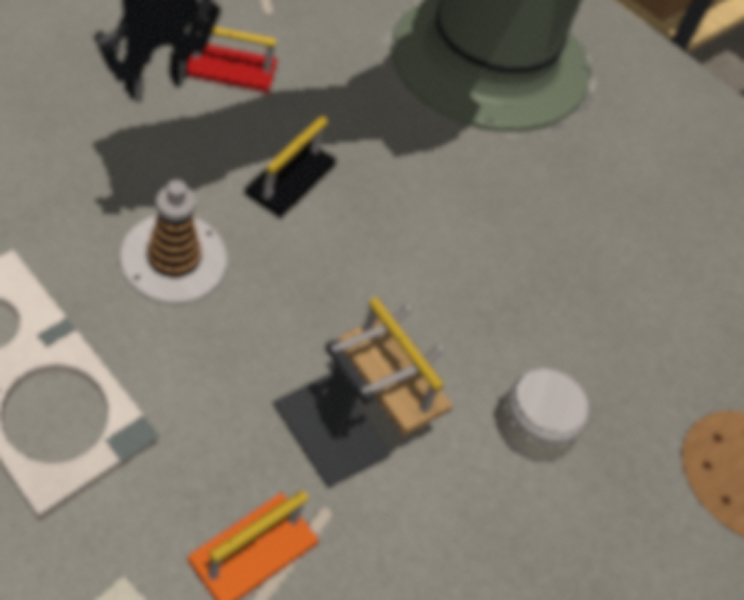

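The view shows the weight upright on the tiered pads on the plate (175,200) and the block hanging level from both prongs (390,360). The bystanders have not moved.

```bash
python3 -m inch '[[0,0,0,0,0,0,0.5],[0,0,0,0,0,0,0.5]]'; python3 -c "
from workcell import bot
print(bot.job_done())"
```

```text
clock: 57.02
position: [0.5629, -0.0096, 0.2565]
tool_rot: [-3.141, 0.0, 1.486]
force: [-0.8, 0.3, 0.1]
grip_width: 0.0429
finger_force: 0.0
the job is handed in; nothing more can be done
None
```

The job is handed in at 57 s of the 210 s: the block hangs on both prongs, all six pads (one was knocked aside mid-run and followed) are stacked largest to smallest on the plate, and the weight stands upright on top within about 2 mm of centre; no verdict was returned.

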